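# Turn the ivory coin stand slot side up

## Task

Roll the ivory-coloured six-sided coin stand over, about where it lies on the felt, until the flat with the brass plate and coin slot faces straight up, ready to take a coin. Let it rest flat on the felt and let go; do not drop it, and leave the dark brown stand and the green glass jar as they are.

Things in the scene. Friction and masses are not known exactly. Their poses are not given: they have to be found in the camera images.
- ivory_center (a point): Centre of the loose ivory-coloured resin coin stand, the one to turn: a regular hexagonal prism 56 mm long between plane ends, 44 mm across flats, about 0.1 kg. x runs along the prism, z out through the one marked flat. Any heading; it starts on a plain flat, the marked one 60 degrees from straight up. It lies on fixed felt, top 3 mm up, so the centre rests at height 25 mm.
- ivory_slot (a point): Centre of the marked flat of the ivory stand, 22 mm from the stand's centre along its z axis; axes as the stand's. The marked flat (25 mm wide) bears a 50 x 20 mm brass plate with a dark 44 x 4 mm slot, 6 mm deep, running along the prism; the other five flats are plain. The dark green felt mat is 270 mm (x) by 660 mm (y).
- dark_center (a point): centre of the dark brown coin stand, a bystander of the same shape and size, with a brass slot plate too, lying elsewhere on the felt; to be left alone
- jar_center (a point): centre (53 mm up) of the green glass coin jar with cork stopper, 72 mm in diameter, 106 mm tall, standing beyond the two stands; to be left alone

How it is judged:
At the end, for the whole second after the job is handed in: The ivory stand lies flat on the felt (centre 21 to 29 mm up) with its slotted flat facing up to within 10 degrees, its centre less than 80 mm from where it started; the dark stand and the jar are within 20 mm of where they began, the jar upright (angle between each of ivory_center, jar_center's own z axis and vertical below 0.17 rad and height (world z) of ivory_center between 0.021 and 0.029 m and distance of ivory_center from where it was at the start of the episode below 0.08 m and distance of each of dark_center, jar_center from where it was at the start of the episode below 0.02 m); the robot touches nothing.
It fails at once if the ivory stand is dropped (falls free faster than 0.7 m/s, some 25 mm) (height (world z) of ivory_center above 0.03 m and contact force between the fingers and ivory below 0.01 N and linear speed of ivory above 0.7 m/s).
It fails at once if the dark stand is moved (distance of dark_center from where it was at the start of the episode above 0.02 m).
It fails at once if the jar is pushed away or knocked over (distance of jar_center from where it was at the start of the episode above 0.02 m or angle between jar_center's own z axis and vertical above 0.3 rad).
It also fails if it takes over 38 s, if anything falls off the work surface, if the arm or the gripper's body presses on something with over 40 N, if the wrist force passes 120 N, or if a joint passes its speed limit or range.

## Robot

A 7-joint arm with a two-finger parallel gripper is mounted at the origin on the work surface. World frame = base frame: x ahead of the robot, y to its left, z up, the work surface at z = 0. Lengths are in m, angles in rad, forces in N, time in s.
With the tool pointing down it reaches from about 0.4 to 0.9 m from the base axis. Payload 5.5 kg.
Tool frame: the origin (TCP) lies midway between the tips of the shut fingers; the grasp point (between the pads) lies 19 mm behind it; z points along the fingers, y is the direction in which the jaws open and shut (so a half turn about z gives the same grasp; the last joint's range is limited). The gripper opens to 85 mm and grips with 20 to 120 N. Pads are 22 mm wide; open, the fingers measure 114 mm over their backs; the gripper's body (76 mm by 85 mm) begins 54 mm behind the grasp point. The pads swing forward as they close: fully open they stand 13 mm farther back than shut.
Start: joints at [0.263, 0.501, -0.427, 1.55, 0.221, 1.138, -0.21], TCP at [0.65, 0, 0.231] pointing down, gripper open.
Joint ranges: [-2.88, 2.88], [-0.31, 2.03], [-1.54, 1.56], [0.2, 2.42], [-1.41, 4.55], [0.19, 2.02], [-2.57, 2.57]. Speed limits (rad/s): [2.57, 2.57, 3.14, 3.14, 3.14, 3.14, 3.14].

## Interface

Orientations are given as a unit quaternion [w, x, y, z].
In Python, from station import r gives the robot as it stands. The module is installed in compiled form; this text tells all that it offers.
- The arm moves only by the tool arm_command, never from a script. Its argument "increments" is a list that holds one entry, the list of rows, each a list of 7 numbers: the shift along the tool's x, y, z in mm, then the turn, a rotation vector about the tool's x, y, z in degrees, then the gripper command: -1 is fully open, 1 is shut, values between are in proportion. In form: [[[tx, ty, tz, wx, wy, wz, grip], ...]]. A call has 1 to 12 rows; each row is the pose to reach, as a shift and turn from the pose commanded when the call began, along the tool's axes at that moment; what a row does not reach only later rows make up. A row lasts 1/8 s, in which the tool goes at most 62.5 mm and 10.7 degrees, less where a joint would pass 70% of its speed; a pose out of reach is approached as far as the arm can. A call with a gripper value outside its range is refused whole. The fingers move at their own pace and stop on an object; "grip_force" is the grip in N (left out, the last holds). Time passes only in rows, so rows that repeat a pose let the fingers close. It gives the time, the measured TCP pose, the force and the opening at its end, in the units of the state.
- r.get_obs(): the state, without advancing time (a new reading comes with each control period).
- r.snapshot(name): name is "scene" or "side" or "wrist"; returns the picture (384x512x3 uint8, red, green, blue); there is no depth.
- r.get_calibration(name): a dict with "mtx" (3x3 intrinsics, pixels), "eye" and "attitude" of the camera in the world. Camera axes: x right, y up, looking along -z (the intrinsics and any distortion apply to the point x, -y, -z); pixel columns grow to the right and rows downward; lengths in m; the calibration is good to about 2 mm. A picture is of the moment at which its call begins: read the wrist's pose just before it. get_calibration takes no time and is no camera call; for the wrist camera it gives the pose at the moment of the call.
- r.hand_in(): hands the job in, once; it reports no verdict.
Trained networks look in the newest picture that a camera, given by its name, has taken for a name from the list of things; names that differ only in an ending like _2 or _b are one class to them, and where a whole thing is asked for, a point or a joint stands for the part that bears it (a point fixed in the world has none). Each returns a list of dicts, best first, with "confidence" (0 to 1); they miss things now and then, are a little off and sometimes report something else, mostly with a low value. They report only what shows in the picture. A call takes as long as a camera call.
- r.boxes_of(camera, name): "box" ([centre column, centre row, width, height] in pixels, round what is visible of it).
- r.trace(camera, name): "region" (384x512 bool, what is visible of it) and "box" ([centre column, centre row, width, height] in pixels, round what is visible of it).
The state is a dict: "time_s": time; "qpos": joint angles; "qvel": joint speeds; "joint_efforts": joint torques, N m; "eef_pos": TCP position; "eef_rot": TCP orientation; "ft_force": force on the tool from outside, world axes, zero at the start; "moment": the same for the moment, N m; "width": opening from 0.0 (shut) to 1.0 (fully open).
Only numpy, scipy, OpenCV 4.12 (cv2) and the standard library are available. Lean on these libraries where they do the work, as an engineer would, in place of code of your own. Each camera call takes 0.05 s, during which the arm holds its last target. There are 200 camera calls.

## Working session

There is one attempt and no reset: what is moved stays moved. The work goes in short steps, Python scripts to look and compute and a tool call to move; the robot and the scene stay as the last step left them, time stands still between calls to the robot, and variables do not carry over. Pictures are saved under pics/ and viewed, about 8 in all and at most 12, crops included, and the job is handed in when it is done.

Besides the shell and the picture viewer there is one more tool, called after "Call:" in YAML: its name, and indented under it one key for each argument. arm_command: Moves the arm, as the interface text tells. Its arguments: {"type":"object","properties":{"increments":{"type":"array"},"grip_force":{"type":"number"}},"required":["increments"]}

```bash
mkdir -p pics; ls; python3 - <<'E'
from station import r
import cv2,numpy as np
o=r.get_obs()
print({k:np.round(v,3).tolist() for k,v in o.items()})
ims=[]
for n in ["scene","side","wrist"]:
    im=r.snapshot(n); cv2.imwrite(f"pics/{n}0.png",im[:,:,::-1]); ims.append(im)
    c=r.get_calibration(n); print(n,{k:np.round(v,4).tolist() for k,v in c.items()})
    for t in ["ivory_center","ivory_slot","dark_center","jar_center"]:
        print(n,t,[(np.round(b["box"]).tolist(),round(b["confidence"],2)) for b in r.boxes_of(n,t)][:3])
cv2.imwrite("pics/a.png",np.vstack([np.hstack(ims[:2])])[:,:,::-1][:, :])
E
```

```text
pics
{'time_s': 0.0, 'qpos': [0.263, 0.502, -0.427, 1.551, 0.221, 1.138, -0.21], 'qvel': [-0.0, 0.001, -0.002, -0.002, -0.0, 0.0, -0.0], 'joint_efforts': [0.0, -56.952, -5.817, -28.094, 0.011, 0.012, 0.0], 'eef_pos': [0.649, -0.0, 0.23], 'eef_rot': [-0.001, 0.707, 0.707, -0.001], 'ft_force': [0.95, -0.458, 0.089], 'moment': [0.039, 0.004, 0.013], 'width': 0.999}
scene {'mtx': [[490.0182, 0.0, 252.1758], [0.0, 490.0182, 185.9548], [0.0, 0.0, 1.0]], 'eye': [1.1855, 0.6196, 0.7571], 'attitude': [0.3611, 0.1653, 0.4039, 0.8241]}
scene ivory_center [([342.0, 209.0, 36.0, 32.0], 0.81)]
scene ivory_slot [([342.0, 210.0, 28.0, 31.0], 0.95)]
scene dark_center [([233.0, 168.0, 25.0, 25.0], 0.85)]
scene jar_center [([197.0, 228.0, 34.0, 54.0], 0.84)]
side {'mtx': [[358.7048, 0.0, 259.0303], [0.0, 358.7048, 191.1089], [0.0, 0.0, 1.0]], 'eye': [0.1816, 0.4106, 0.6593], 'attitude': [-0.3784, -0.1452, 0.3451, 0.8465]}
side ivory_center [([249.0, 287.0, 38.0, 34.0], 0.91)]
side ivory_slot [([252.0, 288.0, 35.0, 34.0], 0.93)]
side dark_center [([327.0, 201.0, 28.0, 24.0], 0.98)]
side jar_center [([232.0, 168.0, 28.0, 44.0], 0.78)]
wrist {'mtx': [[330.4691, 0.0, 258.0248], [0.0, 330.4691, 190.6708], [0.0, 0.0, 1.0]], 'eye': [0.6499, 0.0768, 0.3738], 'attitude': [0.9883, -0.1527, -0.0004, -0.0005]}
wrist ivory_center [([330.0, 163.0, 83.0, 81.0], 0.73), ([51.0, 3.0, 33.0, 6.0], 0.72)]
wrist ivory_slot []
wrist dark_center [([132.0, 254.0, 66.0, 56.0], 0.73), ([331.0, 165.0, 82.0, 78.0], 0.47)]
wrist jar_center [([331.0, 164.0, 83.0, 77.0], 0.74)]
```

```bash
python3 - <<'E'
import cv2,numpy as np
s=cv2.imread("pics/scene0.png");d=cv2.imread("pics/side0.png");w=cv2.imread("pics/wrist0.png")
a=cv2.resize(s[170:250,292:392],(400,320),interpolation=cv2.INTER_CUBIC)
b=cv2.resize(d[247:327,199:299],(400,320),interpolation=cv2.INTER_CUBIC)
W=cv2.resize(w,(373,280));S=cv2.resize(s,(373,280))
cv2.imwrite("pics/b.png",np.vstack([np.hstack([a,b]),np.pad(np.hstack([S,W]),((0,0),(0,54),(0,0)))]))
E
```

```text
(no output)
```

View pics/b.png

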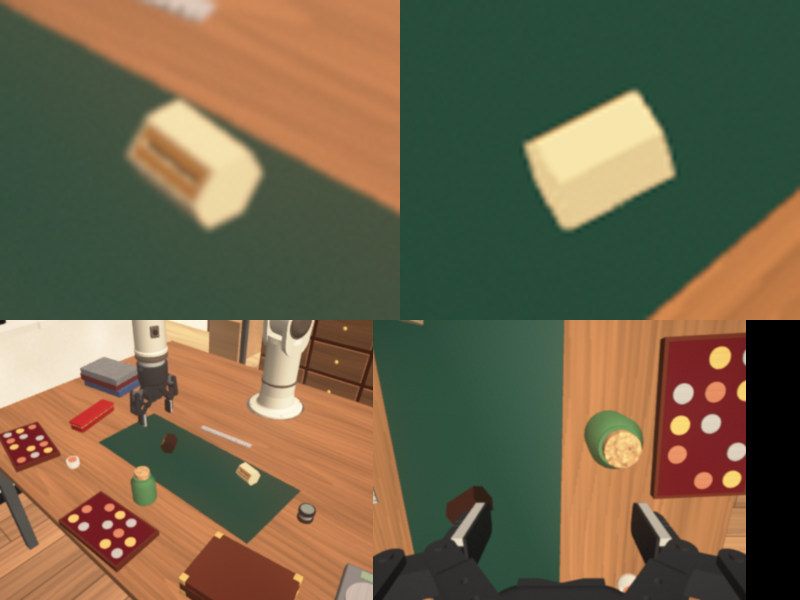

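```bash
cat > h.py <<'E'
from station import r
import cv2,numpy as np
from scipy.optimize import minimize
from scipy.spatial.transform import Rotation as R
def quat(q): return R.from_quat([q[1],q[2],q[3],q[0]])
def proj(c,P):
    p=quat(c["attitude"]).inv().apply(np.atleast_2d(P)-np.array(c["eye"]))*[1,-1,-1]
    u=p@np.array(c["mtx"]).T
    return u[:,:2]/u[:,2:]
def hexpts(x,y,yaw,z=.025,roll=0):
    a=np.radians(30+60*np.arange(6)); rr=.022/np.cos(np.pi/6)
    P=np.array([[s*.028,rr*np.sin(t),rr*np.cos(t)] for s in(-1,1) for t in a])
    return R.from_euler('ZX',[yaw,roll]).apply(P)+[x,y,z]
def mask(c,p,S=4):
    h=cv2.convexHull((proj(c,hexpts(*p))*S+S/2).astype(np.float32))
    m=np.zeros((384*S,512*S),np.uint8); cv2.fillConvexPoly(m,h.astype(np.int32),1)
    return cv2.resize(m.astype(np.float32),(512,384),interpolation=cv2.INTER_AREA)
def ray(c,uv,z):
    d=np.linalg.inv(c["mtx"])@[uv[0],uv[1],1]*[1,-1,-1]; d=quat(c["attitude"]).apply(d)
    e=np.array(c["eye"]); return e+d*(z-e[2])/d[2]
def fit(name,cams):
    M=[];C=[]
    for n in cams:
        r.snapshot(n); C.append(r.get_calibration(n)); t=r.trace(n,name)[0]
        M.append(t["region"].astype(np.float32)); print(n,t["confidence"],t["region"].sum(),ray(C[-1],t["box"][:2],.025))
    def f(p): return sum(np.abs(mask(c,p)-m).sum()/m.sum() for c,m in zip(C,M))
    p0=np.mean([ray(c,[*np.argwhere(m>0).mean(0)[::-1]],.025) for c,m in zip(C,M)],0)
    best=min((minimize(f,[p0[0],p0[1],y],method="Nelder-Mead",options=dict(initial_simplex=[[p0[0],p0[1],y],[p0[0]+.008,p0[1],y],[p0[0],p0[1]+.008,y],[p0[0],p0[1],y+.2]],xatol=1e-4,fatol=1e-4)) for y in np.arange(0,np.pi,.4)),key=lambda s:s.fun)
    return best.x,best.fun
E
python3 - <<'E'
from h import *
p,f=fit("ivory_center",["scene","side"]); print(p,np.degrees(p[2]),f)
c=r.get_calibration("scene")
for s in(60,-60):
    n=R.from_euler('ZX',[p[2],np.radians(s)]).apply([0,0,.022]); print(s,n,proj(c,np.array([p[0],p[1],.025])+n))
pd,f=fit("dark_center",["scene","side"]); print(pd,np.degrees(pd[2]),f)
print(ray(c,[197,228],.053), ray(r.get_calibration("side"),[232,168],.053))
E
```

```text
scene 0.69 639 [0.44990043 0.18591942 0.025     ]
side 0.87 805 [0.44759437 0.18189623 0.025     ]
[0.44953449 0.18191015 1.34556576] 77.09523890490064 0.10081928968429565
60 [ 0.01857134 -0.00425503  0.011     ] [[334.24270142 209.45170426]]
-60 [-0.01857134  0.00425503  0.011     ] [[347.01293438 203.08172726]]
scene 0.57 452 [ 0.50078745 -0.11168803  0.025     ]Traceback (most recent call last):
  File "<stdin>", line 6, in <module>
  File "h.py", line 24, in fit
    r.snapshot(n); C.append(r.get_calibration(n)); t=r.trace(n,name)[0]
                                                     ~~~~~~~~~~~~~~~^^^
IndexError: list index out of range
```

```bash
cat >> h.py <<'E'
def target(cen,yaw,tilt,back,d=.019):
    """TCP pose: jaws along yaw, leaned by tilt (deg) about jaws; 'back' m behind the grasp; object centre lies d behind TCP"""
    o=R.from_euler('Z',[yaw]) [0]*R.from_quat([.70710678,.70710678,0,0])*R.from_euler('y',np.radians(tilt))
    return np.array(cen)+o.apply([0,0,d-back]),o
def rel(pos,o,obs=None):
    obs=obs or r.get_obs(); q=quat(obs["eef_rot"])
    return np.round(q.inv().apply(pos-np.array(obs["eef_pos"]))*1000,1),np.round(np.degrees((q.inv()*o).as_rotvec()),1)
E
python3 - <<'E'
from h import *
c=r.get_calibration("scene")
print("jar",ray(c,[197,228],.053), ray(r.get_calibration("side"),[232,168],.053))
C=[.4495,.182,.025];Y=1.3456
for b in (.13,.07,0):
    p,o=target(C,Y,30,b); print(b,p,o.as_matrix()[:,2].round(2),o.as_matrix()[:,0].round(2),*rel(p,o))
E
```

```text
jar [0.72517807 0.00950254 0.053     ] [0.71287159 0.00761881 0.053     ]
0.13 [0.50359864 0.16960698 0.12112882] [-0.49  0.11 -0.87] [-0.84  0.19  0.5 ] [ 169.6 -146.4  110.2] [ 20.2  25.3 -75.2]
0.07 [0.47435613 0.17630591 0.0691673 ] [-0.49  0.11 -0.87] [-0.84  0.19  0.5 ] [ 176.3 -175.6  162.2] [ 20.2  25.3 -75.2]
0 [0.44023987 0.18412133 0.00854552] [-0.49  0.11 -0.87] [-0.84  0.19  0.5 ] [ 184.1 -209.8  222.8] [ 20.2  25.3 -75.2]
```

Call:
arm_command:
  increments:
    - [[170,-146,20,20.2,25.3,-75.2,-1],[170,-146,20,20.2,25.3,-75.2,-1],[170,-146,20,20.2,25.3,-75.2,-1],[170,-146,20,20.2,25.3,-75.2,-1],[170,-146,20,20.2,25.3,-75.2,-1],[170,-146,60,20.2,25.3,-75.2,-1],[170,-146,110,20.2,25.3,-75.2,-1],[170,-146,110,20.2,25.3,-75.2,-1],[170,-146,110,20.2,25.3,-75.2,-1],[170,-146,110,20.2,25.3,-75.2,-1]]
  grip_force: 30

```text
time_s: 2.4
eef_pos: [0.5045, 0.1704, 0.122]
eef_rot: [-0.257, 0.11, 0.96, 0.029]
ft_force: [-0.6, 0.2, 0.5]
width: 0.999
```

```bash
python3 - <<'E'
from h import *
o=r.get_obs(); print(np.round(o["qpos"],2)); 
w=r.snapshot("wrist"); cv2.imwrite("pics/w1.png",w[:,:,::-1])
for cams in (["side"],["wrist"],["side","wrist"],["scene","side","wrist"]):
    try:
        p,f=fit("ivory_center",cams); print(cams,p,np.degrees(p[2]),f)
    except Exception as e: print(cams,e)
E
```

```text
[ 0.26  0.84 -0.76  1.53  0.24  1.39  0.82]
side 0.97 713 [0.45045681 0.18121476 0.025     ]
['side'] [0.44980843 0.18086008 1.3136778 ] 75.26819370109385 0.09528401494026184
wrist 0.76 4592 [0.45315213 0.18340375 0.025     ]
['wrist'] [0.45243923 0.1820779  1.36252679] 78.06703442409443 0.029684778302907944
side 0.73 815 [0.4494144  0.18134505 0.025     ]
wrist 0.86 4515 [0.45161314 0.18311144 0.025     ]
['side', 'wrist'] [0.45156445 0.18170075 1.37544816] 78.80737469999859 0.14788392186164856
scene 0.58 650 [0.45042784 0.18737777 0.025     ]
side 0.8 748 [0.45039572 0.1791915  0.025     ]
wrist 0.68 4589 [0.45344916 0.18230503 0.025     ]
['scene', 'side', 'wrist'] [0.45060586 0.18205822 1.35944201] 77.89028949054908 0.22645452618598938
```

View pics/w1.png

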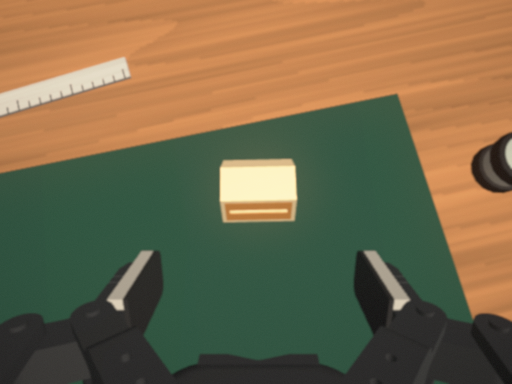

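```bash
python3 - <<'E'
from h import *
for b in (.05,0):
    p,o=target([.4515,.182,.025],np.radians(78),30,b); print(b,p,*rel(p,o))
E
```

```text
0.05 [0.46666129 0.17877737 0.05184679] [-1.6  0.2 79.2] [ 0.4 -0.  -0.8]
0 [0.4422076  0.18397516 0.00854552] [-1.600e+00 -1.000e-01  1.292e+02] [ 0.4 -0.  -0.8]
```

Call:
arm_command:
  increments:
    - [[-1.6,0,40,0,0,-0.8,-1],[-1.6,0,80,0,0,-0.8,-1],[-1.6,0,110,0,0,-0.8,-1],[-1.6,0,120,0,0,-0.8,-1],[-1.6,0,127,0,0,-0.8,-1],[-1.6,0,127,0,0,-0.8,-1],[-1.6,0,127,0,0,-0.8,-1]]

```text
time_s: 4.03
eef_pos: [0.4445, 0.184, 0.0112]
eef_rot: [-0.256, 0.102, 0.961, 0.031]
ft_force: [-0.4, -0.0, 0.1]
width: 0.999
```

Pose reached without contact; now I close gently.

Call:
arm_command:
  increments:
    - [[0,0,0,0,0,0,0],[0,0,0,0,0,0,0.2],[0,0,0,0,0,0,0.5],[0,0,0,0,0,0,1],[0,0,0,0,0,0,1],[0,0,0,0,0,0,1],[0,0,0,0,0,0,1],[0,0,0,0,0,0,1]]
  grip_force: 30

```text
time_s: 5.03
eef_pos: [0.444, 0.1839, 0.011]
eef_rot: [-0.257, 0.102, 0.961, 0.031]
ft_force: [2.3, -1.0, 5.6]
width: 0.649
```

```bash
python3 - <<'E'
from h import *
w=r.snapshot("wrist"); cv2.imwrite("pics/w2.png",w[:,:,::-1])
o=r.get_obs(); print(o["width"],np.round(o["ft_force"],2),np.round(o["eef_pos"],4))
# lift 15 mm world z in tool frame; then rotation -60 about the object centre d behind TCP
q=quat(o["eef_rot"]); lift=q.inv().apply([0,0,15]); print("lift",lift.round(1))
d=q.inv().apply(np.array([.4515,.182,.025])-o["eef_pos"])*1000; print("centre in tool",d.round(1))
for t in range(-10,-61,-10):
    Rm=R.from_euler('y',np.radians(t)); print(t,(lift+d-Rm.apply(d)).round(1))
E
```

```text
0.6501233314958279 [2.46 0.22 6.2 ] [0.444  0.1839 0.011 ]
lift [  7.5   0.1 -13. ]
centre in tool [  0.3  -0.2 -16. ]
-10 [  4.7   0.1 -13.3]
-20 [  2.1   0.1 -14.1]
-30 [ -0.4   0.1 -15.3]
-40 [ -2.7   0.1 -16.9]
-50 [ -4.6   0.1 -18.9]
-60 [ -6.2   0.1 -21.2]
```

View pics/w2.png

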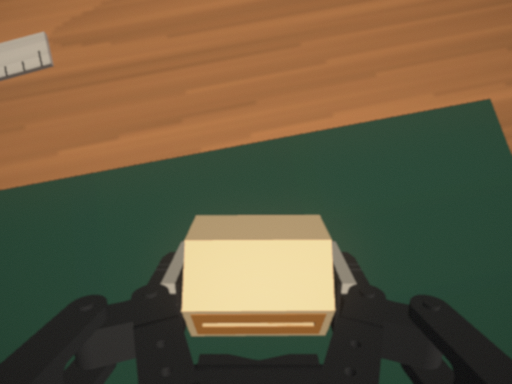

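The stand sits squarely between the pads (width 55 mm), with the top flat around (258,275) and the slot at (258,325). Next I lift it 15 mm and roll it 60° about the jaw axis.

Call:
arm_command:
  increments:
    - [[4,0,-7,0,0,0,1],[7.5,0,-13,0,0,0,1],[6,0,-13.1,0,-5,0,1],[4.7,0,-13.3,0,-10,0,1],[2.1,0,-14.1,0,-20,0,1],[-0.4,0,-15.3,0,-30,0,1],[-2.7,0,-16.9,0,-40,0,1],[-4.6,0,-18.9,0,-50,0,1],[-6.2,0,-21.2,0,-60,0,1],[-6.2,0,-21.2,0,-60,0,1],[-6.2,0,-21.2,0,-60,0,1],[-6.2,0,-21.2,0,-60,0,1]]
  grip_force: 40

```text
time_s: 6.58
eef_pos: [0.4575, 0.1816, 0.0257]
eef_rot: [0.258, 0.102, 0.961, -0.024]
ft_force: [1.0, 1.1, -1.5]
width: 0.648
```

```bash
python3 - <<'E'
from h import *
o=r.get_obs(); q=quat(o["eef_rot"]); print(o["width"],np.round(o["ft_force"],2),np.round(o["eef_pos"],4),np.round(o["qpos"],2),q.as_matrix().round(3))
print("down 1mm in tool",q.inv().apply([0,0,-1]).round(3), "centre est",q.apply([.0003,-.0002,-.016])+o["eef_pos"])
w=r.snapshot("wrist"); s=r.snapshot("side"); c=r.snapshot("scene")
cv2.imwrite("pics/c3.png",np.hstack([cv2.resize(w,(400,300)),cv2.resize(c[160:250,282:402],(400,300),interpolation=cv2.INTER_CUBIC)])[:,:,::-1])
E
```

```text
0.6484540085967169 [ 0.99  1.06 -1.55] [0.4575 0.1816 0.0257] [-0.66  0.49 -0.08  2.4   1.75  0.45 -1.06] [[-0.846  0.208  0.49 ]
 [ 0.183  0.978 -0.098]
 [-0.5    0.007 -0.866]]
down 1mm in tool [ 0.5   -0.007  0.866] centre est [0.44935353 0.18305062 0.03943916]
```

View pics/c3.png

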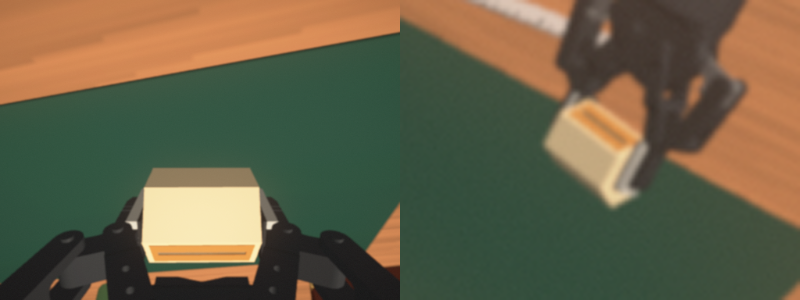

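The slot now faces up; it sits at about (605,122) in the right-hand scene crop. Joint 4 is close to its limit, so I'll shift 30 mm outward before lowering.

Call:
arm_command:
  increments:
    - [[-8.5,2.1,4.9,0,0,0,1],[-17,4.2,9.8,0,0,0,1],[-25.4,6.2,14.7,0,0,0,1],[-21.9,6.1,20.8,0,0,0,1],[-21.9,6.1,20.8,0,0,0,1],[-21.9,6.1,20.8,0,0,0,1]]

```text
time_s: 7.48
eef_pos: [0.4892, 0.18, 0.0188]
eef_rot: [0.257, 0.104, 0.96, -0.025]
ft_force: [-0.8, -0.0, -1.1]
width: 0.65
```

```bash
python3 - <<'E'
from h import *
o=r.get_obs(); q=quat(o["eef_rot"]); print(np.round(o["ft_force"],2),np.round(o["eef_pos"],4),np.round(o["qpos"],2),q.as_matrix().round(3))
print("centre est",q.apply([.0003,-.0002,-.016])+o["eef_pos"])
E
```

```text
[-0.77 -0.   -1.09] [0.4892 0.18   0.0188] [-0.63  0.53 -0.05  2.34  1.76  0.43 -1.02] [[-0.846  0.212  0.489]
 [ 0.187  0.977 -0.101]
 [-0.5    0.006 -0.866]]
centre est [0.48111238 0.18143863 0.03252954]
```

Call:
arm_command:
  increments:
    - [[1,0,1.7,0,0,0,1],[2,0,3.5,0,0,0,1],[2.5,0,4.3,0,0,0,1],[3,0,5.2,0,0,0,1],[3.3,0,5.7,0,0,0,1],[3.5,0,6.1,0,0,0,1],[3.5,0,6.1,0,0,0,1]]

```text
time_s: 8.35
eef_pos: [0.489, 0.1803, 0.0117]
eef_rot: [0.257, 0.104, 0.96, -0.024]
ft_force: [0.7, -0.5, -1.0]
width: 0.65
```

```bash
python3 - <<'E'
from h import *
o=r.get_obs(); q=quat(o["eef_rot"]); print(np.round(o["ft_force"],2),np.round(o["eef_pos"],4),np.round(o["qpos"],2))
print("centre est",q.apply([.0003,-.0002,-.016])+o["eef_pos"])
E
```

```text
[ 0.7  -0.5  -1.04] [0.489  0.1803 0.0117] [-0.62  0.55 -0.06  2.34  1.8   0.43 -1.06]
centre est [0.48084396 0.18171887 0.02542754]
```

Call:
arm_command:
  increments:
    - [[0.3,0,0.5,0,0,0,1],[0.5,0,0.9,0,0,0,1],[0.5,0,0.9,0,0,0,1]]

```text
time_s: 8.72
eef_pos: [0.4891, 0.1802, 0.0108]
eef_rot: [0.258, 0.104, 0.96, -0.024]
ft_force: [-1.1, 0.2, 0.7]
width: 0.644
```

Call:
arm_command:
  increments:
    - [[0.3,0,0.5,0,0,0,1],[0.3,0,0.5,0,0,0,-0.3],[0.3,0,0.5,0,0,0,-0.5],[0.3,0,0.5,0,0,0,-0.8],[0.3,0,0.5,0,0,0,-1],[0.3,0,0.5,0,0,0,-1],[0.3,0,0.5,0,0,0,-1]]

```text
time_s: 9.6
eef_pos: [0.489, 0.1802, 0.0101]
eef_rot: [0.257, 0.104, 0.96, -0.024]
ft_force: [-0.3, -0.8, -0.2]
width: 1.0
```

```bash
python3 - <<'E'
from h import *
o=r.get_obs(); print(o["width"],np.round(o["ft_force"],2),np.round(o["eef_pos"],4))
w=r.snapshot("wrist"); s=r.snapshot("side"); c=r.snapshot("scene")
cv2.imwrite("pics/c4.png",np.hstack([cv2.resize(w,(400,300)),cv2.resize(c[160:250,282:402],(400,300),interpolation=cv2.INTER_CUBIC)])[:,:,::-1])
E
```

```text
0.9998178127265874 [-0.3  -0.82 -0.24] [0.489  0.1802 0.0101]
```

View pics/c4.png

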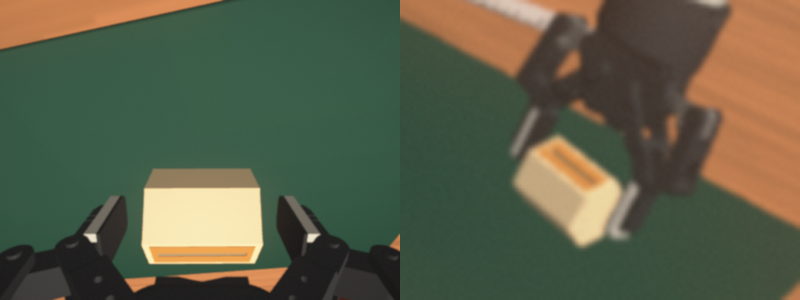

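Call:
arm_command:
  increments:
    - [[-10,0,-17.3,0,0,0,-1],[-25,0,-43,0,0,0,-1],[-45,0,-78,0,0,0,-1],[-70,0,-121,0,0,0,-1],[-90,0,-155,0,0,0,-1],[-90,0,-155,0,10,0,-1],[-90,0,-155,0,20,0,-1],[-90,0,-155,0,30,0,-1],[-90,0,-155,0,30,0,-1],[-90,0,-155,0,30,0,-1]]

```text
time_s: 11.0
eef_pos: [0.491, 0.1774, 0.189]
eef_rot: [0.0, 0.108, 0.994, 0.003]
ft_force: [-0.6, 0.3, 0.4]
width: 0.999
```

```bash
python3 - <<'E'
from h import *
o=r.get_obs(); print(o["time_s"],np.round(o["ft_force"],2),np.round(o["eef_pos"],4))
for cams in (["wrist"],["scene","wrist"],["side"]):
    try:
        p,f=fit("ivory_center",cams); print(cams,p,np.degrees(p[2]),f)
    except Exception as e: print(cams,e)
for n in("scene","side"):
    c=r.get_calibration(n)
    for t,z in(("dark_center",.025),("jar_center",.053),("ivory_slot",.047)):
        b=r.boxes_of(n,t); print(n,t,[(np.round(k["box"]).tolist(),ray(c,k["box"][:2],z).round(3)) for k in b[:1]])
w=r.snapshot("wrist"); s=r.snapshot("side"); c=r.snapshot("scene")
z=lambda i,x,y:cv2.resize(i[y-45:y+45,x-60:x+60],(400,300),interpolation=cv2.INTER_CUBIC)
cv2.imwrite("pics/c5.png",np.vstack([np.hstack([cv2.resize(w,(400,300)),z(c,335,215)]),np.hstack([z(s,259,272),cv2.resize(c,(400,300))])])[:,:,::-1])
E
```

```text
11.0 [-0.61  0.26  0.41] [0.491  0.1774 0.189 ]
wrist 0.61 3293 [0.47841008 0.18206749 0.025     ]
['wrist'] [0.4794067  0.18259714 1.35401108] 77.57912039947352 0.024218037724494934
scene 0.71 589 [0.47906397 0.18574347 0.025     ]
wrist 0.85 3267 [0.4805834  0.18192864 0.025     ]
['scene', 'wrist'] [0.48084521 0.18221028 1.37244207] 78.63513829186593 0.18974988162517548
side 0.55 719 [0.47651634 0.17994301 0.025     ]
['side'] [0.47886318 0.18155    1.32400283] 75.85977424234584 0.04433240741491318
scene dark_center [([232.0, 170.0, 24.0, 24.0], array([ 0.504, -0.109,  0.025]))]
scene jar_center [([196.0, 228.0, 31.0, 54.0], array([0.726, 0.007, 0.053]))]
scene ivory_slot [([333.0, 218.0, 32.0, 33.0], array([0.502, 0.199, 0.047]))]
side dark_center [([328.0, 203.0, 27.0, 25.0], array([ 0.492, -0.105,  0.025]))]
side jar_center []
side ivory_slot [([240.0, 280.0, 36.0, 31.0], array([0.461, 0.194, 0.047]))]
```

View pics/c5.png

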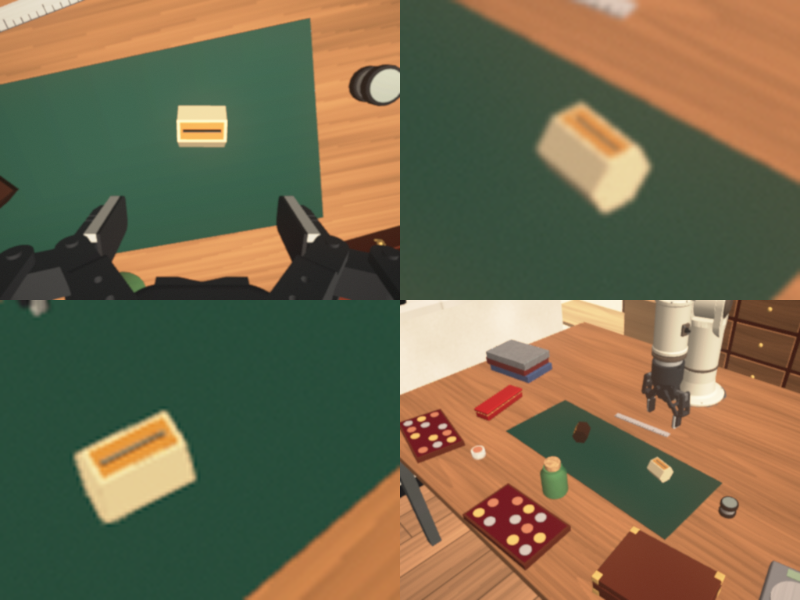

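The slot plate faces up in all three views: wrist (202,131), scene crop (600,130), side crop (130,450). The stand is free of the gripper and has moved about 30 mm, and the dark stand and jar look unmoved.

```bash
python3 -c "
from station import r
r.hand_in()"
```

```text
the job is handed in; nothing more can be done
```

I rolled the ivory coin stand 60° so the slotted flat faces up, set it on the felt, let go and handed the job in at about 12 s of the 38 s. To do it, I gripped the stand by its two ends, lifted it about 15 mm and turned it. Joint 4 was close to its limit, so I shifted the stand 30 mm outward before lowering it.

**Last checks:**
- **Slot:** it shows on top in the wrist, scene and side pictures. I did not measure its angle separately. The outline of a prism lying flat at 25 mm matches the wrist picture to about 2.4% of its area.
- **Stand position:** about (0.480, 0.182) m, roughly 29 mm from where it started; the limit is 80 mm.
- **Gripper:** fully open and about 190 mm up, with no contact force beyond sensor noise.
- **Dark stand and jar:** in the scene camera both are within about 4 mm of their starting positions, which is about the measurement noise.

**Checks that failed or disagreed:**
- The detector did not find the jar in the last side picture, so its position rests on the scene camera alone.
- The side-camera outline alone gave a heading of 76°, against 78° from the wrist. The combined scene and wrist fit was looser, at about 19% mismatch, mainly from the small, blurry scene view.

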